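# Index the specimen cup to the code reader

## Task

Turn the hand carousel by pushing one of its spokes with a fingertip until the specimen cup, the widest of the three things riding on it, stands squarely in front of the reader's window. With the cup there, press the button on top of the reader and let go, and leave everything on the carousel in its seat: do not touch, lift or tip the cup or the two needle holders, and do not disturb the tape roll and the gauze pack beside the work.

Things in the scene. Friction and masses are not known exactly. Their poses are not given: they have to be found in the camera images.
- hub (a point): centre of the three-spoke handle on top of the carousel's column, on the vertical turning axis at the spokes' centre height, 130 mm above the worktop. Dark hub, 21 mm radius, top at 144 mm. Three level steel spokes, 12 mm thick, run out from it, 120 degrees apart, midway between the seats, each with a 20 mm ball at its end. The spokes are pushed sideways, either way round, and turn the plate with them.
- spoke_0 (a point): centre of the ball at the end of one spoke, 85 mm from the axis, 130 mm above the worktop; it turns with the carousel
- spoke_1 (a point): the same for the next spoke, 120 degrees counter-clockwise (from above) from spoke_0
- spoke_2 (a point): the same for the third spoke
- carousel_plate (a joint): turning angle (rad, 0 at start, positive counter-clockwise from above, two turns free either way). Friction about 0.1 N m, plus a drag of 0.3 N m per rad/s: it stays where it is left. The plate is a bare metal disc of 115 mm radius, top at 26 mm, with three seats: rings of 27 mm inner radius, 8 mm high, 85 mm from the axis, 120 degrees apart.
- cup: the specimen cup: short, wide lidded cup, 49 mm diameter, 58 mm high, loose in one of the seats (any of the three); origin at the centre of its underside, 26 mm above the worktop, z up. This is the one to bring to the reader.
- holder_a: needle holder: narrow bell-shaped plastic piece with a flanged foot, 31 mm diameter, 52 mm high, loose in another seat (top at 78 mm); origin at the centre of its underside
- holder_b: a second needle holder, alike, loose in the remaining seat; origin at the centre of its underside
- reader_spot (a point): point before the reader's window, 85 mm from the turning axis, 26 mm above the worktop, where the centre of the cup's underside belongs. The reader is a fixed grey block, 44 mm deep, 70 mm wide, top at 75 mm, just outside the plate; its window faces the axis from 125 mm away.
- read_button_top (a point): centre of the top face of the round push button (28 mm diameter, upright, grey in a black housing) on top of the reader, 149 mm from the turning axis in the direction of reader_spot; pressed straight down
- read_button (a joint): travel of the button (m): 0 released, 0.006 fully pressed (about 4 N); it springs back when let go. More than 0.004 counts as pressed.
- tape_roll: loose roll of tape lying flat on the worktop, 60 mm diameter, 24 mm high, bystander; origin at the centre of its underside
- gauze_pack: loose flat pack, 32 x 62 x 9 mm, lying on the worktop beyond the reader, bystander; origin at the centre of its underside
Things that resemble listed ones, but are neither listed nor needed, are in the scene too. What is shaped like the cup but purple or turquoise is not meant.

How it is judged:
By the outcome, as a careful person would: the job done as asked, in the order asked, and still so for the second after the job is handed in, with the robot touching nothing.
It also fails if it takes over 64 s, if anything falls off the work surface, if the arm or the gripper's body presses on something with over 40 N, if the wrist force passes 120 N, or if a joint passes its speed limit or range.

## Robot

A 6-joint arm with a two-finger parallel gripper is mounted at the origin on a cart in front of the work surface, level with it; the furniture and walls round the work are solid. World frame = base frame: x ahead of the robot, y to its left, z up, the work surface at z = 0. Lengths are in m, angles in rad, forces in N, time in s.
With the tool pointing down it reaches from about 0.35 to 0.975 m from the base axis. Payload 4.9 kg.
Tool frame: the origin (TCP) lies midway between the tips of the shut fingers; the grasp point (between the pads) lies ctrl.grip_depth behind it (ctrl.grip_depth is the distance from the TCP to the grasp point, in m); z points along the fingers, y is the line along which they close (so a half turn about z gives the same grasp; the last joint's range is limited). The gripper opens to 85 mm and grips with 20 to 120 N. Pads are 22 mm wide; open, the fingers measure 114 mm over their backs; the gripper's body (76 mm by 85 mm) begins 54 mm behind the grasp point. The pads swing forward as they close: fully open they stand 13 mm farther back than shut.
Start: joints at [-1.412, 0.053, 1.613, -0, 1.476, -0.119], TCP at [0.171, -0.601, 0.195] pointing down, gripper open.
Joint ranges: [-3.01, 3.01], [-1.01, 2.22], [0.06, 2.58], [-1.02, 4.17], [0.09, 2.62], [-3.14, 3.14]. Speed limits (rad/s): [2.57, 2.57, 3.14, 3.14, 3.14, 3.14].

## Interface

Orientations are given as a rotation vector (axis times angle).
In Python, from station import ctrl, get_image, camera_model gives the robot as it stands. The module is installed in compiled form; this text tells all that it offers.
- The arm moves only by the shell command python3 -m crank 'ROWS' [FORCE]. ROWS is JSON, a list of rows, each a list of 7 numbers: the shift along the tool's x, y, z in mm, then the turn, a rotation vector about the tool's x, y, z in rad, then the opening, from -1 (shut) to 1 (fully open). A call has exactly 10 rows; each row shifts and turns the commanded pose from where the row before left it, along the tool's axes as they then stand; what a row does not reach is not made up. A row lasts 1/12 s, in which the tool goes at most 41.7 mm and 7.16 degrees, less where a joint would pass 70% of its speed; a pose out of reach is approached as far as the arm can. A call with a gripper value outside its range is refused whole. The fingers move at their own pace and stop on an object; FORCE is the grip in N (left out, the last holds). Time passes only in rows, so rows that do not move let the fingers close, or fill a call up. It gives the time, the measured TCP pose, the force, the opening and the grip force at its end, in the units of the state.
- ctrl.get_obs(): the state, without advancing time (a new reading comes with each control period).
- get_image(name): name is "side" or "top" or "wrist"; returns the picture (420x560x3 uint8, red, green, blue); there is no depth.
- camera_model(name): a dict with "vertical_fov" (degrees; the focal length in pixels is half the picture's height over the tangent of half this angle, whatever the lens; pixels are square), "cx", "cy" (the principal point, pixels), "R" (3x3) and "t" (3): a world point X has camera coordinates R X + t; the wrist camera has in their place "hand_eye" (4x4, takes a point from camera to tool coordinates, whose origin is the TCP and whose axes are the flange's). Camera axes: x right, y down, z forward; pixel columns grow to the right and rows downward; lengths in m; the calibration is good to about 2 mm. A picture is of the moment at which its call begins: read the wrist's pose just before it. camera_model takes no time and is no camera call.
- ctrl.finish_job(): hands the job in; it is judged then, once.
The state is a dict: "t": time; "q": joint angles; "dq": joint speeds; "effort": joint torques, N m; "tool_pos": TCP position; "tool_rot": TCP orientation; "contact_force": force on the tool from outside, world axes, zero at the start; "wrist_torque": the same for the moment, N m; "opening": finger opening in m; "grip_force": force on a finger pad.
Only numpy, scipy, OpenCV 4.12 (cv2) and the standard library are available. Lean on these libraries where they do the work, as an engineer would, in place of code of your own. Each camera call takes 0.05 s, during which the arm holds its last target. There are 200 camera calls.

## Working session

There is one attempt and no reset: what is moved stays moved. The work goes in short steps, Python scripts to look and compute and a shell command to move; the robot and the scene stay as the last step left them, time stands still between calls to the robot, and variables do not carry over. Pictures are saved under pics/ and viewed, at most 10 in all, crops included, and the job is handed in when it is done.

```bash
mkdir -p pics; python3 - <<'E'
from station import ctrl,get_image,camera_model
import cv2,numpy as np
o=ctrl.get_obs();print(o['tool_pos'],o['tool_rot'],ctrl.grip_depth,o['opening'],o['t'])
for n in('side','top'):
    im=get_image(n);cv2.imwrite(f'pics/{n}0.png',im[:,:,::-1])
    m=camera_model(n);print(n,m)
print(camera_model('wrist'))
E
```

```text
[ 0.17130096 -0.60033395  0.19396278] [-3.10927400e+00 -4.34741344e-01  3.94693214e-05] 0.0187 0.08517238980814727 0.0
side {'vertical_fov': 55.41292909385407, 'cx': 283.75989545279253, 'cy': 207.5860039444694, 'R': array([[-0.9930327 , -0.11597086,  0.02090035],
       [-0.08110289,  0.54394737, -0.83519074],
       [ 0.0854891 , -0.8310668 , -0.54956309]]), 't': array([ 0.54124947, -0.00588812,  1.15513376])}
top {'vertical_fov': 44.37968778334263, 'cx': 279.58184852606723, 'cy': 212.09826859567167, 'R': array([[ 2.10715571e-04, -9.99749808e-01, -2.23668861e-02],
       [-9.96121693e-01,  1.75812605e-03, -8.79686388e-02],
       [ 8.79859535e-02,  2.22986768e-02, -9.95872101e-01]]), 't': array([0.26856877, 0.51287586, 0.99930603])}
{'vertical_fov': 71.34246499115778, 'cx': 283.8252224304004, 'cy': 213.05067538131178, 'hand_eye': array([[-4.97800018e-04, -9.63786701e-01, -2.66673859e-01,
         6.61351397e-02],
       [ 9.99999871e-01, -4.53382781e-04, -2.28127569e-04,
        -2.73320788e-04],
       [ 9.89609810e-05, -2.66673938e-01,  9.63786803e-01,
        -1.78707665e-01],
       [ 0.00000000e+00,  0.00000000e+00,  0.00000000e+00,
         1.00000000e+00]])}
```

View pics/top0.png

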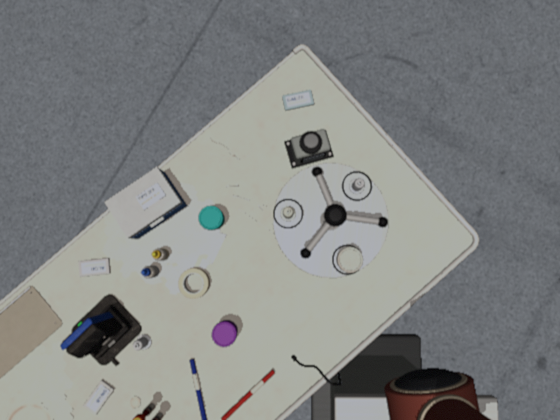

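View pics/side0.png

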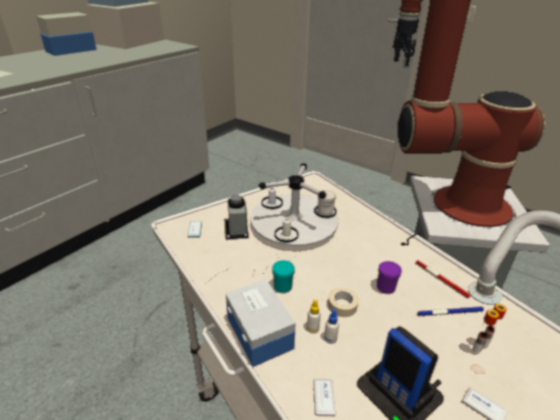

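The top view shows the hub at about (335,215) and the spoke balls at (317,171), (383,222) and (306,254). The holders are at (357,185) and (288,212), the reader button at (311,142), the gauze at (298,100) and the tape at (194,282).

Cup candidates:
- Pale, (347,260): the widest thing riding on the carousel, so this is the one meant.
- Turquoise, (211,217), and purple, (225,333): off the plate and the wrong colour, so decoys.

I'll confirm with an enlarged crop and cast rays to get positions.

```bash
cat > h.py <<'E'
import numpy as np,cv2
from station import ctrl,get_image,camera_model
from scipy.spatial.transform import Rotation as Ro
def ray(n,u,v,z,obs=None):
    m=camera_model(n);f=210/np.tan(np.radians(m['vertical_fov']/2))
    d=np.array([(u-m['cx'])/f,(v-m['cy'])/f,1])
    if n=='wrist':
        H=m['hand_eye'];R=Ro.from_rotvec(obs['tool_rot']).as_matrix()
        D=R@H[:3,:3]@d;C=R@H[:3,3]+obs['tool_pos']
    else: D=m['R'].T@d;C=-m['R'].T@m['t']
    return C+D*(z-C[2])/D[2]
E
python3 - <<'E'
from h import *
im=cv2.imread('pics/top0.png')
c=im[110:300,240:420];cv2.imwrite('pics/crop0.png',cv2.resize(c,None,fx=3.1,fy=3.1,interpolation=cv2.INTER_CUBIC))
g=cv2.cvtColor(im,cv2.COLOR_BGR2GRAY)
dark=(g<60).astype(np.uint8);dark[:, :240]=0;dark[:,420:]=0;dark[300:]=0;dark[:110]=0
n,l,s,ce=cv2.connectedComponentsWithStats(dark)
for i in range(1,n):
    if s[i,4]>15: print(ce[i].round(1),s[i],ray('top',*ce[i],.13).round(4),ray('top',*ce[i],.034).round(4))
for nm,p,z in[('cup',(347,260),.084),('hA',(357,185),.078),('hB',(288,212),.078),('btn',(311,142),.09),('tape',(194,282),.024),('gauze',(298,100),.009)]:
    print(nm,ray('top',*p,z).round(4))
E
```

```text
[307.2 151.6] [286 132  47  35 569] [0.6133 0.216  0.13  ] [0.6333 0.2129 0.034 ]
[316.5 171.1] [312 167  10   9  60] [0.5777 0.1994 0.13  ] [0.5939 0.1946 0.034 ]
[334.8 214.6] [324 204  22  22 376] [0.4992 0.1674 0.13  ] [0.5072 0.1593 0.034 ]
[382.5 221.5] [379 217   8  10  64] [0.4867 0.083  0.13  ] [0.4934 0.066  0.034 ]
[305.  252.8] [301 248   9  10  63] [0.4314 0.2207 0.13  ] [0.4323 0.2181 0.034 ]
cup [0.4184 0.1417 0.084 ]
hA [0.5596 0.1206 0.078 ]
hB [0.5086 0.2511 0.078 ]
btn [0.64   0.2075 0.09  ]
tape [0.3748 0.4375 0.024 ]
gauze [0.7464 0.2306 0.009 ]
```

View pics/crop0.png

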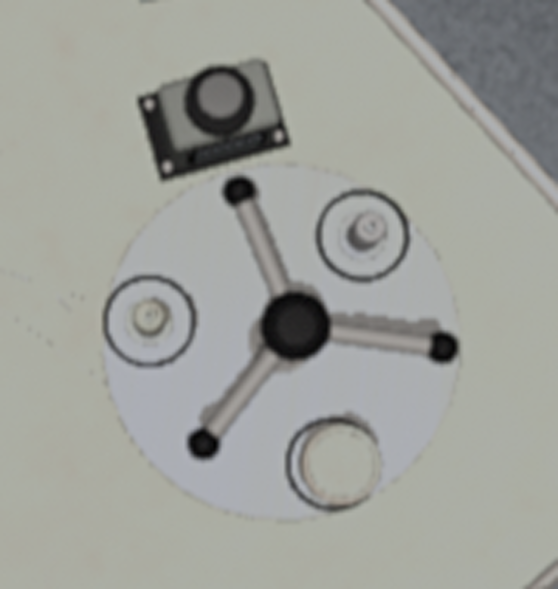

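The crop confirms it: the wide pale lidded cup is at crop (340,463), and the other two riders are narrow holders. The axis is about (0.499,0.168). The balls measure r≈85.5 mm, as they should. Turning +174° CCW brings the cup to the reader's direction (~16°). I'll shut the fingers and go above the gap behind spoke_1, at 222° and r=55 mm.

```bash
python3 -m crank '[[8,-10,0,0,0,0,-1],[15,-19,0,0,0,0,-1],[15,-20,0,0,0,0,-1],[15,-20,0,0,0,0,-1],[15,-20,0,0,0,0,-1],[15,-20,0,0,0,0,-1],[15,-20,0,0,0,0,-1],[15,-20,0,0,0,0,-1],[15,-20,0,0,0,0,-1],[15,-20,0,0,0,0,-1]]'
python3 -m crank '[[15,-20,0,0,0,0,-1],[15,-20,0,0,0,0,-1],[15,-20,0,0,0,0,-1],[15,-20,0,0,0,0,-1],[15,-20,0,0,0,0,-1],[15,-20,0,0,0,0,-1],[15,-20,0,0,0,0,-1],[15,-20,0,0,0,0,-1],[15,-20,0,0,0,0,-1],[15,-20,0,0,0,0,-1]]'
```

```text
t: 0.93
tool_pos: [0.2574, -0.3779, 0.1947]
tool_rot: [-3.111, -0.435, -0.0]
contact_force: [0.8, -0.4, 0.6]
opening: -0.0003
grip_force: 0.0
t: 1.77
tool_pos: [0.3462, -0.1447, 0.1947]
tool_rot: [-3.111, -0.435, -0.0]
contact_force: [-0.3, -0.8, -0.0]
opening: -0.0001
grip_force: 0.0
```

```bash
python3 -m crank '[[18,-24,0,0,0,0,-1],[20,-26,0,0,0,0,-1],[22,-28,0,0,0,0,-1],[22,-28,0,0,0,0,-1],[22,-28,0,0,0,0,-1],[22,-28,0,0,0,0,-1],[22,-28,0,0,0,0,-1],[18,-24,0,0,0,0,-1],[12,-14,0,0,0,0,-1],[5,-6,0,0,0,0,-1]]'
python3 - <<'E'
from h import *
o=ctrl.get_obs();print(o['tool_pos'])
cv2.imwrite('pics/w1.png',get_image('wrist')[:,:,::-1])
E
```

```text
t: 2.6
tool_pos: [0.4578, 0.1312, 0.1947]
tool_rot: [-3.11, -0.44, 0.001]
contact_force: [1.0, -0.9, 0.4]
opening: -0.0
grip_force: 0.0
[0.45778977 0.13116222 0.19468225]
```

View pics/w1.png

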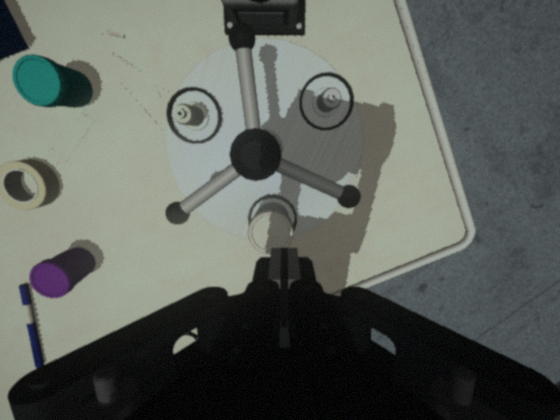

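The wrist view shows the hub at (256,153), balls at (348,196), (178,212) and (243,38), the reader's edge at (264,20), and the shut fingertips at (285,255) with nothing in contact. I'll check the positions with these pixels.

```bash
python3 - <<'E'
from h import *
o=ctrl.get_obs()
P={}
for n,u,v,z in[('hub',256,153,.144),('b1',348,196,.13),('b2',178,212,.13),('b0',243,38,.13),('sA',327,100,.034),('sB',194,115,.034),('rl',227,32,.0),('rr',304,32,.0)]:
    P[n]=ray('wrist',u,v,z,o)
c=(P['b0']+P['b1']+P['b2'])/3
for n in P: d=P[n]-c;print(n,P[n].round(4),round(np.hypot(*d[:2]),4),round(np.degrees(np.arctan2(d[1],d[0])),1))
print(c)
E
```

```text
hub [0.5005 0.1658 0.144 ] 0.0019 -12.7
b1 [0.4861 0.0827 0.13  ] 0.0845 -98.5
b2 [0.4322 0.2189 0.13  ] 0.0847 141.6
b0 [0.5775 0.1972 0.13  ] 0.0847 21.4
sA [0.5665 0.1139 0.034 ] 0.0858 -37.7
sB [0.5113 0.2498 0.034 ] 0.0844 81.4
rl [0.6082 0.2416 0.    ] 0.133 34.5
rr [0.6323 0.1579 0.    ] 0.1339 -3.6
[0.49860151 0.16627303 0.13      ]
```

```bash
python3 -m crank '[[0,0,5,0,0,0,-1],[0,0,10,0,0,0,-1],[0,0,10,0,0,0,-1],[0,0,10,0,0,0,-1],[0,0,10,0,0,0,-1],[0,0,10,0,0,0,-1],[0,0,10,0,0,0,-1],[0,0,10,0,0,0,-1],[0,0,6,0,0,0,-1],[0,0,2,0,0,0,-1]]'
python3 - <<'E'
import numpy as np
a=np.radians(206+6*np.arange(31));x=np.c_[55*np.cos(a),-55*np.sin(a)]
for k,d in enumerate(np.round(np.diff(np.round(x,1),axis=0),1)): print(k,d)
E
```

```text
t: 3.48
tool_pos: [0.4574, 0.1285, 0.1105]
tool_rot: [-3.111, -0.435, 0.004]
contact_force: [-1.4, 0.3, 0.1]
opening: -0.0004
grip_force: 0.0
0 [2.8 5. ]
1 [3.3 4.8]
2 [3.7 4.3]
3 [4.2 3.9]
4 [4.6 3.5]
5 [5. 3.]
6 [5.2 2.4]
7 [5.4 1.9]
8 [5.6 1.3]
9 [5.8 0.7]
10 [5.7 0.1]
11 [ 5.8 -0.5]
12 [ 5.6 -1.1]
13 [ 5.5 -1.7]
14 [ 5.3 -2.3]
15 [ 5.  -2.8]
16 [ 4.8 -3.3]
17 [ 4.3 -3.7]
18 [ 3.9 -4.2]
19 [ 3.5 -4.6]
20 [ 3. -5.]
21 [ 2.4 -5.2]
22 [ 1.9 -5.4]
23 [ 1.3 -5.6]
24 [ 0.7 -5.8]
25 [ 0.1 -5.7]
26 [-0.5 -5.8]
27 [-1.1 -5.6]
28 [-1.7 -5.5]
29 [-2.3 -5.3]
```

```bash
python3 -m crank '[[3,5,0,0,0,0,-1],[3.3,4.8,0,0,0,0,-1],[3.7,4.3,0,0,0,0,-1],[4.2,3.9,0,0,0,0,-1],[4.6,3.5,0,0,0,0,-1],[5,3,0,0,0,0,-1],[5.2,2.4,0,0,0,0,-1],[5.4,1.9,0,0,0,0,-1],[5.6,1.3,0,0,0,0,-1],[5.8,0.7,0,0,0,0,-1]]'
python3 - <<'E'
from h import *
print(ctrl.get_obs()['contact_force'])
cv2.imwrite('pics/t2.png',get_image('top')[90:310,200:460,::-1].repeat(2,0).repeat(2,1))
E
```

```text
t: 4.32
tool_pos: [0.5114, 0.1116, 0.1122]
tool_rot: [-3.111, -0.435, 0.0]
contact_force: [-0.1, 0.3, -0.6]
opening: 0.0005
grip_force: 0.0
[-0.10006236  0.27548311 -0.60967675]
```

View pics/t2.png

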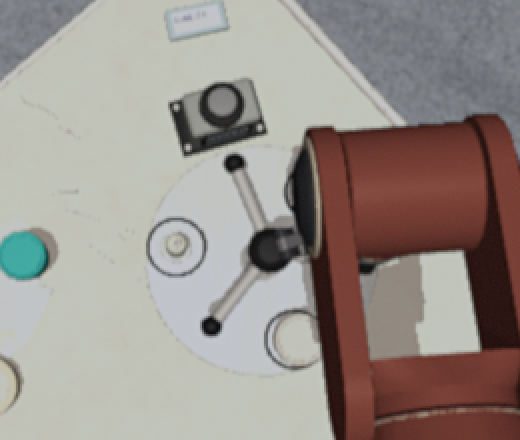

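The carousel has not moved: ball 0 is still at full-frame (317,171) and the cup at (348,259). Yet the TCP reading says the finger crossed spoke_1. I'll look from the wrist camera.

```bash
python3 - <<'E'
from h import *
o=ctrl.get_obs();print(o['t'],o['tool_pos'],o['q'],o['contact_force'])
a=get_image('wrist')[:,:,::-1]
b=get_image('side')[150:255,215:355,::-1].repeat(4,0).repeat(4,1)
cv2.imwrite('pics/w2.png',np.hstack([cv2.resize(a,(400,300)),cv2.resize(b,(400,300))]))
E
```

```text
4.3667 [0.51222886 0.11174879 0.11233259] [ 7.27146007e-02 -1.24465562e-01  1.92691556e+00  1.29540960e-04
  1.33821683e+00  1.36575529e+00] [-0.74234981 -1.43618533  0.06033676]
```

View pics/w2.png

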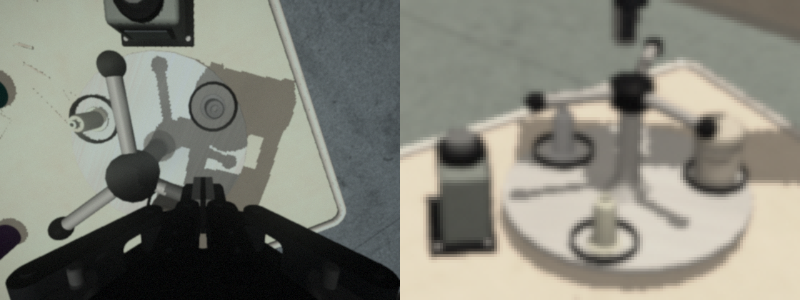

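In the side view (right half) the fingertips end at about full-frame (294,164), level with or above the hub. The reported TCP projects to (292,177), so the real tips are about 40 mm higher than reported and they passed over the spoke. The plate is untouched. I'll step away from spoke_1, lower 20 mm, and measure the tip in the side image.

```bash
python3 -m crank '[[3,-1,0,0,0,0,-1],[4,-1,0,0,0,0,-1],[4,-1,0,0,0,0,-1],[0,0,2,0,0,0,-1],[0,0,4,0,0,0,-1],[0,0,4,0,0,0,-1],[0,0,4,0,0,0,-1],[0,0,4,0,0,0,-1],[0,0,2,0,0,0,-1],[0,0,0,0,0,0,-1]]'
python3 - <<'E'
from h import *
o=ctrl.get_obs();m=camera_model('side');f=210/np.tan(np.radians(m['vertical_fov']/2))
for z in (0,.02,.04,.06):
    p=m['R']@(o['tool_pos']+[0,0,z])+m['t'];print(z,m['cx']+f*p[0]/p[2],m['cy']+f*p[1]/p[2])
a=get_image('wrist')[:,:,::-1]
b=get_image('side')[110:215,225:365,::-1]
cv2.imwrite('pics/w3.png',np.hstack([cv2.resize(a,(240,300))*1,cv2.resize(b,(560,420),interpolation=cv2.INTER_CUBIC)[:300]]))
E
```

```text
t: 5.3
tool_pos: [0.5199, 0.1174, 0.0912]
tool_rot: [-3.111, -0.435, 0.002]
contact_force: [-0.1, -0.4, 0.1]
opening: -0.0003
grip_force: 0.0
0 288.81239460668445 184.62991762803412
0.02 289.0263338360222 177.97034695556061
0.04 289.2448394726471 171.16863165565562
0.06 289.46805929460186 164.2201716448083
```

View pics/w3.png

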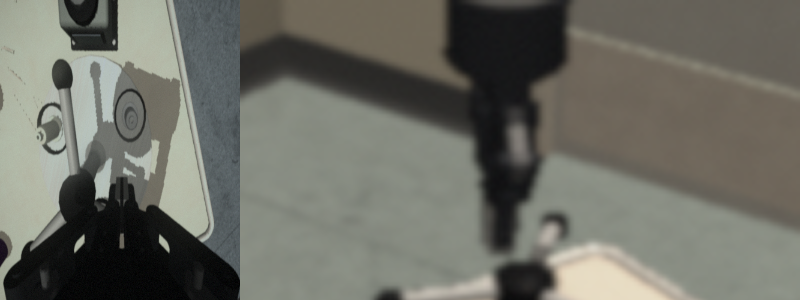

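The tip is at about full-frame (289.5,172.5), 36 mm above the reported TCP, so the tip's real z is about 0.127. The finger now stands on the CCW side of spoke_1, so I'll lower 15 mm and push clockwise instead (-186° takes the cup to the same place).

```bash
python3 -m crank '[[0,0,2,0,0,0,-1],[0,0,3,0,0,0,-1],[0,0,3,0,0,0,-1],[0,0,3,0,0,0,-1],[0,0,3,0,0,0,-1],[0,0,1,0,0,0,-1],[0,0,0,0,0,0,-1],[0,0,0,0,0,0,-1],[0,0,0,0,0,0,-1],[0,0,0,0,0,0,-1]]'
python3 - <<'E'
import numpy as np
a=np.radians(-83-5*np.arange(41));x=np.c_[55*np.cos(a),-55*np.sin(a)]
for k,d in enumerate(np.round(np.diff(np.round(x,1),axis=0),1)): print(k,list(map(float,d)))
E
```

```text
t: 6.23
tool_pos: [0.5207, 0.1175, 0.0774]
tool_rot: [-3.111, -0.435, -0.001]
contact_force: [-0.3, -0.8, 0.2]
opening: -0.0001
grip_force: 0.0
0 [-4.8, 0.4]
1 [-4.8, -0.1]
2 [-4.8, -0.4]
3 [-4.7, -0.9]
4 [-4.6, -1.3]
5 [-4.5, -1.7]
6 [-4.3, -2.0]
7 [-4.2, -2.5]
8 [-3.9, -2.8]
9 [-3.6, -3.1]
10 [-3.4, -3.4]
11 [-3.0, -3.7]
12 [-2.7, -4.0]
13 [-2.4, -4.1]
14 [-2.0, -4.4]
15 [-1.6, -4.5]
16 [-1.2, -4.7]
17 [-0.8, -4.7]
18 [-0.4, -4.8]
19 [0.1, -4.8]
20 [0.4, -4.8]
21 [0.9, -4.7]
22 [1.3, -4.6]
23 [1.7, -4.5]
24 [2.0, -4.3]
25 [2.5, -4.2]
26 [2.8, -3.9]
27 [3.1, -3.6]
28 [3.4, -3.4]
29 [3.7, -3.0]
30 [4.0, -2.7]
31 [4.1, -2.4]
32 [4.4, -2.0]
33 [4.5, -1.6]
34 [4.7, -1.2]
35 [4.7, -0.8]
36 [4.8, -0.4]
37 [4.8, 0.1]
38 [4.8, 0.4]
39 [4.7, 0.9]
```

```bash
cat > balls.py <<'E'
from h import *
H=np.array([.4986,.167])
def balls(cam='top'):
    o=ctrl.get_obs();im=get_image(cam)
    g=im.max(2);d=(g<60).astype(np.uint8);out=[]
    n,l,s,ce=cv2.connectedComponentsWithStats(d)
    for i in range(1,n):
        if 25<s[i,4]<3000:
            p=ray(cam,*ce[i],.13,o)[:2]-H;r=np.hypot(*p)
            if .072<r<.098: out.append((round(r*1000,1),round(np.degrees(np.arctan2(p[1],p[0])),1),s[i,4]))
    return o,im,out
if __name__=='__main__':
    o,im,b=balls();print(b);cv2.imwrite('pics/last.png',im[:,:,::-1])
    p=o['tool_pos'][:2]-H;print('finger',np.hypot(*p)*1000,np.degrees(np.arctan2(p[1],p[0])),o['contact_force'].round(1))
E
python3 -m crank '[[-4.8,0.4,0,0,0,0,-1],[-4.8,-0.1,0,0,0,0,-1],[-4.8,-0.4,0,0,0,0,-1],[-4.7,-0.9,0,0,0,0,-1],[-4.6,-1.3,0,0,0,0,-1],[-4.5,-1.7,0,0,0,0,-1],[-4.3,-2,0,0,0,0,-1],[-4.2,-2.5,0,0,0,0,-1],[-3.9,-2.8,0,0,0,0,-1],[-3.6,-3.1,0,0,0,0,-1]]'; python3 balls.py
```

```text
t: 7.07
tool_pos: [0.478, 0.1187, 0.0797]
tool_rot: [3.109, 0.434, 0.017]
contact_force: [11.0, -2.2, 0.8]
opening: -0.0001
grip_force: 4.1
[(np.float64(85.5), np.float64(-16.2), np.int32(55)), (np.float64(86.0), np.float64(103.2), np.int32(59))]
finger 52.52643069404689 -113.05056339185673 [11.  -2.2  0.8]
```

The spokes have turned -38° and the finger sits 23° ahead of spoke_1. Continuing.

```bash
python3 -m crank '[[-3.4,-3.4,0,0,0,0,-1],[-3,-3.7,0,0,0,0,-1],[-2.7,-4,0,0,0,0,-1],[-2.4,-4.1,0,0,0,0,-1],[-2,-4.4,0,0,0,0,-1],[-1.6,-4.5,0,0,0,0,-1],[-1.2,-4.7,0,0,0,0,-1],[-0.8,-4.7,0,0,0,0,-1],[-0.4,-4.8,0,0,0,0,-1],[0.1,-4.8,0,0,0,0,-1]]'; python3 balls.py
```

```text
t: 7.95
tool_pos: [0.4473, 0.1536, 0.0784]
tool_rot: [3.106, 0.433, 0.007]
contact_force: [4.3, -7.9, 0.8]
opening: 0.0001
grip_force: 3.9
[(np.float64(85.8), np.float64(52.6), np.int32(59)), (np.float64(84.5), np.float64(-67.5), np.int32(65))]
finger 52.993497909885114 -165.33700048642518 [ 4.3 -7.9  0.8]
```

```bash
python3 -m crank '[[0.4,-4.8,0,0,0,0,-1],[0.9,-4.7,0,0,0,0,-1],[1.3,-4.6,0,0,0,0,-1],[1.7,-4.5,0,0,0,0,-1],[2,-4.3,0,0,0,0,-1],[2.5,-4.2,0,0,0,0,-1],[2.8,-3.9,0,0,0,0,-1],[3.1,-3.6,0,0,0,0,-1],[3.4,-3.4,0,0,0,0,-1],[3.7,-3,0,0,0,0,-1]]'; python3 balls.py
```

```text
t: 8.83
tool_pos: [0.4536, 0.1989, 0.0762]
tool_rot: [3.106, 0.434, -0.007]
contact_force: [-3.1, -7.0, -0.3]
opening: 0.0
grip_force: 3.3
[(np.float64(85.8), np.float64(6.9), np.int32(57)), (np.float64(76.6), np.float64(-101.4), np.int32(77))]
finger 55.18376650059459 144.67029195549028 [-3.1 -7.  -0.3]
```

```bash
python3 -m crank '[[4,-2.7,0,0,0,0,-1],[4.1,-2.4,0,0,0,0,-1],[4.4,-2,0,0,0,0,-1],[4.5,-1.6,0,0,0,0,-1],[4.7,-1.2,0,0,0,0,-1],[4.7,-0.8,0,0,0,0,-1],[4.8,-0.4,0,0,0,0,-1],[3,0.1,0,0,0,0,-1],[0,0,0,0,0,0,-1],[0,0,0,0,0,0,-1]]'; python3 balls.py
```

```text
t: 9.72
tool_pos: [0.4838, 0.2209, 0.0764]
tool_rot: [3.111, 0.435, -0.004]
contact_force: [-3.0, -0.5, -0.8]
opening: -0.0002
grip_force: 1.1
[(np.float64(85.1), np.float64(-32.0), np.int32(56))]
finger 55.87093420928092 105.33129641455477 [-3.  -0.5 -0.8]
```

```bash
python3 -m crank '[[2,0,0,0,0,0,-1],[2,0.1,0,0,0,0,-1],[2,0.2,0,0,0,0,-1],[2,0.3,0,0,0,0,-1],[1,0.2,0,0,0,0,-1],[0,0,0,0,0,0,-1],[0,0,0,0,0,0,-1],[0,0,0,0,0,0,-1],[0,0,0,0,0,0,-1],[0,0,0,0,0,0,-1]]'; python3 balls.py
python3 - <<'E'
from h import *
o=ctrl.get_obs();print(o['tool_pos'],o['tool_rot'])
a=get_image('wrist')[:,:,::-1];cv2.imwrite('pics/w5.png',a)
b=cv2.imread('pics/last.png')[110:300,240:420]
cv2.imwrite('pics/v5.png',np.hstack([a[:,80:480],cv2.resize(b,(398,420),interpolation=cv2.INTER_CUBIC)]))
E
```

```text
t: 10.6
tool_pos: [0.4941, 0.2231, 0.0773]
tool_rot: [-3.111, -0.435, -0.001]
contact_force: [-1.7, -0.1, -0.2]
opening: 0.0002
grip_force: 0.9
[(np.float64(85.2), np.float64(-42.9), np.int32(56)), (np.float64(85.1), np.float64(-164.0), np.int32(71))]
finger 56.32480670138112 94.55696987541756 [-1.7 -0.1 -0.2]
[0.49411182 0.22310843 0.07731778] [-3.11103483e+00 -4.35018931e-01 -6.79167613e-04]
```

View pics/v5.png

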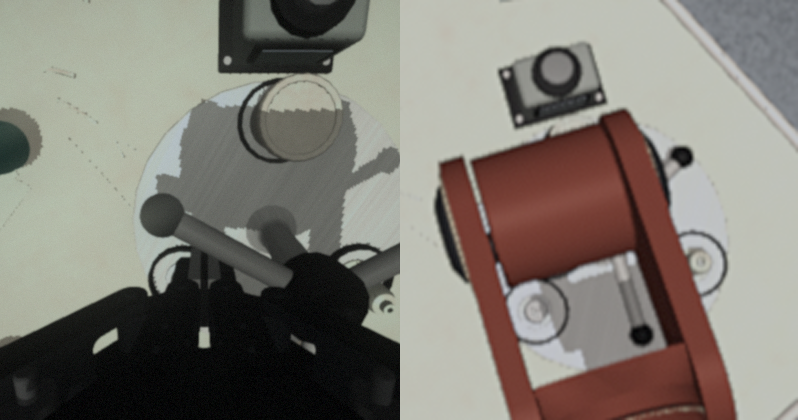

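In the wrist view (left) the cup top is at about full-frame (380,116) and the reader's bracket edge at row 72. Spokes at -42.9° and -164.0° put the seat at about 16.5°, against a target of about 15.8°. I'll back off the spoke, lift, and measure cup against reader from above, lined up on the reader's axis.

```bash
python3 -m crank '[[-3,0,0,0,0,0,-1],[-5,0,0,0,0,0,-1],[-2,0,-6,0,0,0,-1],[0,0,-15,0,0,0,-1],[0,0,-20,0,0,0,-1],[0,0,-20,0,0,0,-1],[0,0,-20,0,0,0,-1],[0,0,-20,0,0,0,-1],[0,0,-15,0,0,0,-1],[0,0,-4,0,0,0,-1]]'
python3 -m crank '[[0,4,0,0,0,0,-1],[0,10,0,0,0,0,-1],[0,10,0,0,0,0,-1],[0,10,0,0,0,0,-1],[0,10,0,0,0,0,-1],[0,8,0,0,0,0,-1],[0,3,0,0,0,0,-1],[0,0,0,0,0,0,-1],[0,0,0,0,0,0,-1],[0,0,0,0,0,0,-1]]'
python3 - <<'E'
from h import *
o=ctrl.get_obs();print(o['tool_pos'],o['tool_rot'])
np.save('o6.npy',np.r_[o['tool_pos'],o['tool_rot']])
a=get_image('wrist')[:,:,::-1];cv2.imwrite('pics/w6.png',a)
cv2.imwrite('pics/v6.png',cv2.resize(a[0:300,100:500],(800,600),interpolation=cv2.INTER_CUBIC))
E
```

```text
t: 11.53
tool_pos: [0.4863, 0.2207, 0.2018]
tool_rot: [-3.11, -0.435, -0.012]
contact_force: [0.2, 0.1, 0.2]
opening: 0.0002
grip_force: 0.0
t: 12.37
tool_pos: [0.4995, 0.1675, 0.1972]
tool_rot: [-3.111, -0.435, -0.0]
contact_force: [-0.4, 0.9, 0.1]
opening: -0.0
grip_force: 0.0
[0.49946471 0.16749312 0.19723412] [-3.11105582e+00 -4.35127922e-01 -3.63692690e-05]
```

View pics/v6.png

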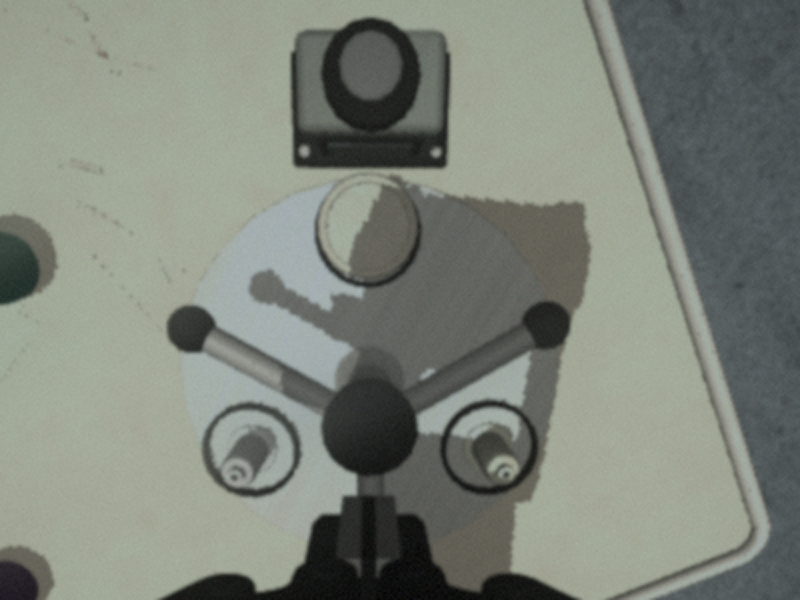

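The view shows (crop pixels ÷2, +100 in u): cup top (367,230), hub (369,426), button (370,67), balls (190,327) and (547,324), and the bracket edge level from 293 to 447. I'll put numbers on it.

```bash
python3 - <<'E'
from h import *
v=np.load('o6.npy');o=dict(tool_pos=v[:3],tool_rot=v[3:])
im=cv2.imread('pics/w6.png');g=cv2.cvtColor(im,cv2.COLOR_BGR2GRAY)
def pt(u,v,z): return ray('wrist',u/2+100,v/2,z,o)[:2]
b1,b2=pt(190,327,.13),pt(547.5,324,.13);hub=pt(369.5,426,.14)
H=np.array([.4986,.167])
ang=lambda p:np.degrees(np.arctan2(p[1],p[0]))
for n,p in dict(b1=b1,b2=b2,hub=hub,cup=pt(367,229,.084),ringbot=pt(367,286,.034),rl=pt(294,166,.002),rr=pt(447,166,.002),mid=pt(370.5,166,.002),btn=pt(370.5,67,.095),btn100=pt(370.5,67,.1)).items():
    print(n,p.round(4),'r',round(np.hypot(*(p-hub))*1000,1),'ang',round(ang(p-hub),2),'ang/H',round(ang(p-H),2))
e=pt(447,166,.002)-pt(294,166,.002);print('reader normal',ang(e)+90, 'balls bisector',ang(b2-b1)+90)
print('grey level btn',g[33,285])
E
```

```text
b1 [0.5185 0.2502] r 84.8 ang 77.74 ang/H 76.58
b2 [0.5604 0.1074] r 84.8 ang -44.97 ang/H -43.95
hub [0.5004 0.1673] r 0.0 ang 0.0 ang/H 10.02
cup [0.5783 0.1907] r 81.3 ang 16.67 ang/H 16.52
ringbot [0.5514 0.1831] r 53.3 ang 17.16 ang/H 16.92
rl [0.6048 0.2431] r 129.0 ang 35.99 ang/H 35.63
rr [0.6296 0.1562] r 129.6 ang -4.91 ang/H -4.7
mid [0.6172 0.1997] r 121.1 ang 15.49 ang/H 15.41
btn [0.6412 0.207 ] r 146.2 ang 15.73 ang/H 15.66
btn100 [0.6398 0.2066] r 144.7 ang 15.74 ang/H 15.66
reader normal 15.892678850963136 balls bisector 16.37386475744725
grey level btn 93
```

The cup is at 16.5° and the reader at 15.7°, about 1 mm off, which is within the calibration error. The cup stands squarely at the window, so I'll leave it. Next I'll go above the button (0.642,0.207) and lower part of the way.

```bash
python3 -m crank '[[6,0,0,0,0,0,-1],[14,0,0,0,0,0,-1],[19,0.2,0,0,0,0,-1],[20,0.2,0,0,0,0,-1],[20,0.2,0,0,0,0,-1],[20,0.2,0,0,0,0,-1],[20,0,0,0,0,0,-1],[17,0,0,0,0,0,-1],[9,0,0,0,0,0,-1],[3,0,0,0,0,0,-1]]'
python3 -m crank '[[0,0,5,0,0,0,-1],[0,0,12,0,0,0,-1],[0,0,15,0,0,0,-1],[0,0,15,0,0,0,-1],[0,0,15,0,0,0,-1],[0,0,15,0,0,0,-1],[0,0,12,0,0,0,-1],[0,0,8,0,0,0,-1],[0,0,3,0,0,0,-1],[0,0,0,0,0,0,-1]]'
python3 - <<'E'
from h import *
o=ctrl.get_obs();print(o['tool_pos'],o['contact_force'])
for n in('side','top'):
    m=camera_model(n);f=210/np.tan(np.radians(m['vertical_fov']/2))
    for nm,P in(('tip',o['tool_pos']+[0,0,.036]),('btn',np.array([.642,.2072,.092]))):
        p=m['R']@P+m['t'];print(n,nm,m['cx']+f*p[0]/p[2],m['cy']+f*p[1]/p[2])
w=get_image('wrist')[:,:,::-1];s=get_image('side')[150:255,190:330,::-1]
cv2.imwrite('pics/w7.png',w)
cv2.imwrite('pics/v7.png',np.hstack([cv2.resize(w[:,140:440],(300,420)),cv2.resize(s,(500,375),interpolation=cv2.INTER_CUBIC)[:, :][list(range(375))+[374]*45]]))
E
```

```text
t: 13.25
tool_pos: [0.643, 0.2077, 0.1967]
tool_rot: [3.111, 0.436, -0.001]
contact_force: [-0.5, 0.1, -0.3]
opening: -0.0002
grip_force: 0.0
t: 14.08
tool_pos: [0.6415, 0.207, 0.096]
tool_rot: [3.111, 0.435, -0.003]
contact_force: [-0.1, 0.3, -0.3]
opening: 0.0001
grip_force: 0.0
[0.64147618 0.20699975 0.09597378] [-0.12485076  0.34622508 -0.31240859]
side tip 235.2956107822475 184.58094527005284
side btn 235.80954940725366 198.6395203156182
top tip 312.1733229358148 135.9692284552601
top btn 311.2012175649665 140.6930724646541
```

View pics/v7.png

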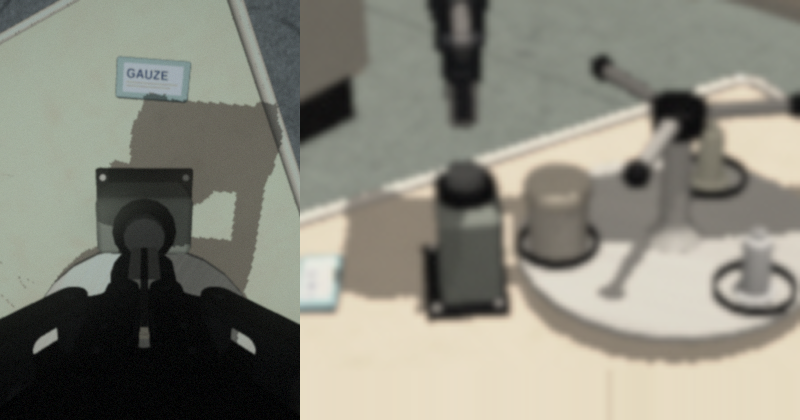

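The side view puts the fingertips at full-frame (235.4,184), matching the +36 mm offset. They are directly over the button at (236.5,198), about 40 mm up. The cup is upright in its seat facing the window and the gauze is clear. I'll descend in stages, watching the force.

```bash
python3 -m crank '[[0,0,2,0,0,0,-1],[0,0,5,0,0,0,-1],[0,0,5,0,0,0,-1],[0,0,5,0,0,0,-1],[0,0,5,0,0,0,-1],[0,0,5,0,0,0,-1],[0,0,3,0,0,0,-1],[0,0,2,0,0,0,-1],[0,0,0,0,0,0,-1],[0,0,0,0,0,0,-1]]'
python3 -m crank '[[0,0,1,0,0,0,-1],[0,0,1,0,0,0,-1],[0,0,1,0,0,0,-1],[0,0,1,0,0,0,-1],[0,0,0,0,0,0,-1],[0,0,0,0,0,0,-1],[0,0,0,0,0,0,-1],[0,0,0,0,0,0,-1],[0,0,0,0,0,0,-1],[0,0,0,0,0,0,-1]]'
```

```text
t: 15.02
tool_pos: [0.642, 0.2071, 0.0651]
tool_rot: [3.111, 0.435, -0.0]
contact_force: [0.2, -0.4, -0.1]
opening: -0.0002
grip_force: 0.0
t: 15.85
tool_pos: [0.642, 0.2071, 0.0612]
tool_rot: [-3.111, -0.435, -0.0]
contact_force: [-0.2, -0.6, -0.1]
opening: 0.0002
grip_force: 0.0
```

```bash
python3 -m crank '[[0,0,1,0,0,0,-1],[0,0,1,0,0,0,-1],[0,0,1,0,0,0,-1],[0,0,1,0,0,0,-1],[0,0,0,0,0,0,-1],[0,0,0,0,0,0,-1],[0,0,0,0,0,0,-1],[0,0,0,0,0,0,-1],[0,0,0,0,0,0,-1],[0,0,0,0,0,0,-1]]'
```

```text
t: 16.68
tool_pos: [0.6422, 0.2071, 0.0574]
tool_rot: [-3.111, -0.435, -0.001]
contact_force: [-1.3, 0.6, 2.5]
opening: 0.0001
grip_force: 1.3
```

```bash
python3 -m crank '[[0,0,1,0,0,0,-1],[0,0,1,0,0,0,-1],[0,0,0,0,0,0,-1],[0,0,0,0,0,0,-1],[0,0,0,0,0,0,-1],[0,0,0,0,0,0,-1],[0,0,0,0,0,0,-1],[0,0,0,0,0,0,-1],[0,0,0,0,0,0,-1],[0,0,0,0,0,0,-1]]'
```

```text
t: 17.52
tool_pos: [0.6422, 0.2072, 0.0553]
tool_rot: [-3.111, -0.435, -0.001]
contact_force: [-0.0, -0.0, 3.5]
opening: -0.0003
grip_force: 1.8
```

```bash
python3 -m crank '[[0,0,1,0,0,0,-1],[0,0,1,0,0,0,-1],[0,0,1,0,0,0,-1],[0,0,0,0,0,0,-1],[0,0,0,0,0,0,-1],[0,0,0,0,0,0,-1],[0,0,0,0,0,0,-1],[0,0,0,0,0,0,-1],[0,0,0,0,0,0,-1],[0,0,0,0,0,0,-1]]'
```

```text
t: 18.35
tool_pos: [0.6423, 0.2072, 0.0548]
tool_rot: [3.111, 0.435, 0.0]
contact_force: [-5.3, -1.5, 12.8]
opening: 0.0002
grip_force: 6.8
```

The button has bottomed out: 12.8 N and the tip stopped. Releasing straight up, then checking.

```bash
python3 -m crank '[[0,0,-3,0,0,0,-1],[0,0,-4,0,0,0,-1],[0,0,-6,0,0,0,-1],[0,0,-15,0,0,0,-1],[0,0,-20,0,0,0,-1],[0,0,-20,0,0,0,-1],[0,0,-20,0,0,0,-1],[0,0,-20,0,0,0,-1],[0,0,-20,0,0,0,-1],[0,0,-10,0,0,0,-1]]'
python3 -m crank '[[-5,0,0,0,0,0,-1],[-15,0,0,0,0,0,-1],[-20,0,0,0,0,0,-1],[-20,0,0,0,0,0,-1],[-20,0,0,0,0,0,-1],[-20,0,0,0,0,0,-1],[-20,0,0,0,0,0,-1],[-15,0,0,0,0,0,-1],[-8,0,0,0,0,0,-1],[0,0,0,0,0,0,-1]]'
python3 - <<'E'
from h import *
o=ctrl.get_obs();print(o['contact_force'].round(1),o['tool_pos'])
im=get_image('wrist');cv2.imwrite('pics/w8.png',im[:,:,::-1])
g=cv2.imread('pics/w6.png').astype(int)
d=(im.max(2)<60).astype(np.uint8);n,l,s,ce=cv2.connectedComponentsWithStats(d)
for i in range(1,n):
    if 200<s[i,4]<6000:
        p=ray('wrist',*ce[i],.13,o)[:2]-[.4995,.167];print(ce[i].round(1),s[i,4],round(np.hypot(*p),4),round(np.degrees(np.arctan2(p[1],p[0])),1))
print('mean abs diff vs before press, board area',np.abs(im[:190,100:500,::-1].astype(int)-g[:190,100:500]).mean())
E
```

```text
t: 19.18
tool_pos: [0.643, 0.2073, 0.1939]
tool_rot: [-3.111, -0.435, -0.006]
contact_force: [-0.5, -0.1, 1.2]
opening: -0.0001
grip_force: 0.0
t: 20.02
tool_pos: [0.5026, 0.1676, 0.1889]
tool_rot: [3.111, 0.435, -0.003]
contact_force: [-0.1, -0.3, -0.4]
opening: 0.0003
grip_force: 0.0
[-0.1 -0.3 -0.4] [0.50264871 0.1675556  0.18889855]
[285.   56.9] 2608 0.1223 15.5
[18.1 72.1] 3227 0.2271 76.3
[101.7 143.2] 412 0.1562 83.0
[374.6 166.4] 421 0.0847 -44.0
[  7.4 169. ] 287 0.2272 95.6
[191.7 169.5] 309 0.0846 77.7
[284.1 219.3] 1882 0.002 -158.8
[344.9 230.8] 402 0.0538 -87.4
[ 95.2 302.3] 998 0.1921 131.1
mean abs diff vs before press, board area 6.215285087719298
```

The spokes are where they were before the press (-44°, 77.7°), the cup is at the reader, and the arm is clear. Handing in.

```bash
python3 -c "
from station import ctrl
print(ctrl.finish_job())"
```

```text
the job is handed in; nothing more can be done
None
```

I turned the carousel about 186° clockwise by one spoke, so the cup stands within about 1 mm of the reader's window, then pressed the button to its stop and released it; the job was handed in at about 20 s with no contact seen on the cup, holders, tape or gauze.

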